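Lock the squaring jig and hold the square in its corner

ROBOT

A 6-joint arm with a two-finger parallel gripper is mounted at the origin on the work surface. World frame = base frame: x ahead of the robot, y to its left, z up, the work surface at z = 0. Lengths are in mm, angles in rad, forces in N, time in s.
With the tool pointing down it reaches from about 275 to 1000 mm from the base axis. Payload 8.4 kg.
Tool frame: the origin (TCP) lies at the very end of the fingers, on their centre line; the grasp point (between the pads) lies 19 mm behind it; z points along the fingers, y is the line along which they close (so a half turn about z gives the same grasp; the last joint's range is limited). The gripper opens to 85 mm and grips with 20 to 120 N. Pads are 22 mm wide; open, the fingers measure 114 mm over their backs; the gripper's body (76 mm by 85 mm) begins 54 mm behind the grasp point. The pads swing forward as they close: fully open they stand 13 mm farther back than shut.
Start: joints at [1.115, 0.353, 1.633, -0, 1.155, -0.002], TCP at [273.989, 561.745, 210.281] pointing down, gripper open.
Joint ranges: [-2.63, 2.63], [-0.92, 2.1], [0.06, 2.66], [-1.3, 4.44], [0, 2.69], [-3.02, 3.02]. Speed limits (rad/s): [2.22, 2.22, 2.79, 3.14, 3.14, 3.14].

INTERFACE

Orientations are given as [roll, pitch, yaw] about the fixed x, y, z axes, in that order (R = Rz(yaw) Ry(pitch) Rx(roll)).
In Python, from rig import sensors, grab_frame, camera_params, order gives the robot as it stands. The module is installed in compiled form; this text tells all that it offers.
- The arm moves only by the tool move_arm, never from a script. Its argument "motion" is a list of rows, each a list of 7 numbers: the turn, a rotation vector about the tool's x, y, z in rad, then the shift along the tool's x, y, z in m, then the finger opening in m, from 0 to 0.0854. A call has 1 to 8 rows; each row is the pose to reach, as a shift and turn from the pose commanded when the call began, along the tool's axes at that moment; what a row does not reach only later rows make up. A row lasts 1/8 s, in which the tool goes at most 62.5 mm and 10.7 degrees, less where a joint would pass 70% of its speed; a pose out of reach is approached as far as the arm can. A call with a gripper value outside its range is refused whole. The fingers move at their own pace and stop on an object; "grip_force" is the grip in N (left out, the last holds). Time passes only in rows, so rows that repeat a pose let the fingers close. It gives the time, the measured TCP pose, the force, the opening and the grip force at its end, in the units of the state.
- sensors.sense(): the state, without advancing time (a new reading comes with each control period).
- grab_frame(name): name is "scene" or "top" or "wrist"; returns (picture, depth): 400x640x3 uint8, red, green, blue; 400x640 float32, mm along the optical axis (not along the pixel's ray), 0 where there is no reading.
- camera_params(name): a dict with "camera_matrix" (3x3 intrinsics, pixels), "k1" (the pictures are not rectified: a ray, as slopes to the right and down, at radius r is drawn at 1 + k1 r^2 times it, then the intrinsics apply), "world_from_camera" (4x4, takes a point from camera to world coordinates). Camera axes: x right, y down, z forward; pixel columns grow to the right and rows downward; lengths in mm; the calibration is good to about 2 mm. A picture is of the moment at which its call begins: read the wrist's pose just before it. camera_params takes no time and is no camera call; for the wrist camera it gives the pose at the moment of the call.
- order.sign_off(): hands the job in; it is judged then, once.
The state is a dict: "clock": time; "qpos": joint angles; "qvel": joint speeds; "joint_efforts": joint torques, N m; "eef_pos": TCP position; "tcp_rot": TCP orientation; "contact_force": force on the tool from outside, world axes, zero at the start; "wrist_torque": the same for the moment, N m; "opening": opening from 0.0 (shut) to 1.0 (fully open); "grasp_force": force on a finger pad.
Only numpy, scipy, OpenCV 4.12 (cv2) and the standard library are available. Lean on these libraries where they do the work, as an engineer would, in place of code of your own. Each camera call takes 0.05 s, during which the arm holds its last target. There are 200 camera calls.

TASK

Lock the cross stop of the squaring jig by turning its steel collar clockwise, by the black pin on its lever, until the red line on the lever points at the red mark on the plate. Then lay the L-shaped aluminium square flat on the jig plate, push it fully home into the corner until both its outer edges press against the two brass fences, and finish while still gripping it and pressing it firmly into both. Leave the collar at its mark, and do not disturb the glass dome, the brass adapter or the loose knob.

Things in the scene. Friction and masses are not known exactly. Their poses are not given: they have to be found in the camera images.
- jig: squaring jig screwed to the desk: a grey plate, 230 mm (its x, -115 to +115) by 290 mm (its y, -125 to +165), 8 mm thick, with two brass fences that make an inside corner and a steel lock collar. Plate and fences are polished (friction about 0.2). Origin on the desk below the plate, z up; the corner opens towards its -x and -y. It is fixed.
- corner (a point): the point on the plate's top (8 mm above the desk) where the planes of the two fences' inner faces meet; at (60, 20) mm in the jig's x, y. The fences stop 10 mm short of this point along their lengths (relief gap).
- long_rail: brass long rail, a fixed fence 16 mm wide, 125 mm long along the jig's y, 20 mm tall above the plate. Origin in the middle of its inner face's lower edge; the face looks to the jig's -x and is the plane jig x = 60 mm.
- cross_stop: brass cross stop, a fixed fence 16 mm wide, 125 mm long along the jig's x, 20 mm tall above the plate. Origin in the middle of its inner face's lower edge; the face looks to the jig's -y and is the plane jig y = 20 mm.
- collar (a joint): turn of the lock collar about its upright axis in rad, growing clockwise seen from above. At 0 the lever points to the jig's -x; at 1.2 its red line points at the red mark (locked); stops at 0 and 1.7, no stop at the mark. It starts between 0 and 0.5 and stays where it is left; it turns against a light friction of about 0.06 N m.
- collar_axis (a point): the collar's axis at the level of the plate's top, at (-30, 85) mm in the jig's x, y. The collar is a steel ring 48 mm across whose top is 28 mm above the desk; a dark post 22 mm across stands in it, its top 38 mm above the desk.
- collar_pin (a point): the black round pin of the collar's lever: 12 mm in diameter, upright, 45 mm from the collar's axis, clear of the lever from 26 to 58 mm above the desk. This point is on its centreline 42 mm above the desk. It goes round with the collar.
- locked_mark (a point): middle of the red mark painted on the plate's top, a 22 by 6 mm stripe that points at the collar's axis, 67 mm from it.
- square: loose flat aluminium L, 12 mm thick, 0.22 to 0.45 kg; outer edges 120 mm, legs 26 mm wide, a 40 mm web in the corner carries an upright blue grip bar. Origin on the underside below the bar's middle, z up. Outer edges: planes x = +40 mm (goes to the long rail) and y = +40 mm (to the cross stop); legs run from there to -x and -y. Seated, its x, y axes point as the jig's.
- heel (a point): the outer corner of the square on its underside, at (40, 40) mm in its x, y.
- grip_bar (a point): middle of the blue grip bar, 30 mm above the square's underside. The bar is 44 mm long along the square's x, 12 mm wide along its y, and stands from 12 to 42 mm above the underside.
- dome: bystander: clear glass dome, 72 mm across, 74 mm tall with its brass knob, standing loose; origin under its centre
- spider: bystander: three-armed brass adapter, 45 mm across, 8 mm tall, lying loose; origin under its centre
- knob: bystander: loose brown pointer knob, 38 mm across, 20 mm tall; origin under its centre
Things that resemble listed ones, but are neither listed nor needed, are in the scene too. Of the things like the square, leave any that is brown or turquoise; of the rest the smaller one is meant.

How it is judged:
By the outcome, as a careful person would: the job done as asked, in the order asked, and still so for the second after the job is handed in, while the arm keeps its last pose, push and grip.
It also fails if it takes over 59 s, if anything falls off the work surface, if the arm or the gripper's body presses on something with over 40 N, if the wrist force passes 120 N, or if a joint passes its speed limit or range.

## Working session

There is one attempt and no reset: what is moved stays moved. The work goes in short steps, Python scripts to look and compute and a tool call to move; the robot and the scene stay as the last step left them, time stands still between calls to the robot, and variables do not carry over. Pictures are saved under pics/ and viewed, at most 10 in all, crops included, and the job is handed in when it is done.

Besides the shell and the picture viewer there is one more tool, called after "Request:" in YAML: its name, and indented under it one key for each argument. move_arm: Moves the arm, as the interface text tells. Its arguments: {"type":"object","properties":{"motion":{"type":"array","items":{"type":"array","items":{"type":"number"}}},"grip_force":{"type":"number"}},"required":["motion"]}

```bash
mkdir -p pics; cat > h.py <<'E'
import numpy as np, cv2
from rig import sensors, grab_frame, camera_params, order
def snap(n,f):
    c=camera_params(n); p,d=grab_frame(n); cv2.imwrite(f'pics/{f}.png',p[:,:,::-1]); np.savez(f'pics/{f}.npz',p=p,d=d,K=c["camera_matrix"],k1=c["k1"],T=c["world_from_camera"]); return p,d,c
def load(f):
    z=np.load(f'pics/{f}.npz'); return z['p'],z['d'],dict(camera_matrix=z['K'],k1=float(z['k1']),world_from_camera=z['T'])
def ray(c,uv):
    K=np.array(c["camera_matrix"]);T=np.array(c["world_from_camera"])
    uv=np.atleast_2d(np.array(uv,float))
    n=cv2.undistortPoints(uv.reshape(-1,1,2),K,np.array([c["k1"],0,0,0.])).reshape(-1,2)
    d=np.c_[n,np.ones(len(n))]@T[:3,:3].T
    return T[:3,3],d
def onz(c,uv,z):
    o,d=ray(c,uv); return o+d*((z-o[2])/d[:,2])[:,None]
def two(c1,uv1,c2,uv2):
    o1,d1=ray(c1,uv1);o2,d2=ray(c2,uv2); out=[]
    for a,b in zip(d1,d2):
        s=np.linalg.lstsq(np.c_[a,-b],o2-o1,rcond=None)[0]
        P,Q=o1+a*s[0],o2+b*s[1]; out.append(np.r_[(P+Q)/2,np.linalg.norm(P-Q)])
    return np.array(out)
def cents(m,amin=30):
    n,l,s,c=cv2.connectedComponentsWithStats(m.astype(np.uint8)); return [(c[i].round(1).tolist(),int(s[i,4]),i) for i in range(1,n) if s[i,4]>=amin],l
E
python3 - <<'E'
from h import *
s=sensors.sense(); print(s)
for n in("top","scene"):
    p,d,c=snap(n,n+"0"); print(n,c["k1"],np.round(c["camera_matrix"],1).tolist(),np.round(c["world_from_camera"],2).tolist())
E
```

```text
{'clock': 0.0, 'qpos': array([ 1.11460448e+00,  3.53630006e-01,  1.63415939e+00, -4.64314975e-06,
        1.15516168e+00, -2.37685209e-03]), 'qvel': array([-0.0009128 , -0.00118907, -0.00025368, -0.00073649, -0.00083196,
        0.00173494]), 'joint_efforts': array([ 1.76397873e-03, -6.05248332e+01, -3.42054641e+01,  2.08237020e-04,
        9.66766354e-03,  5.07948755e-05]), 'eef_pos': array([273.76416864, 561.29008818, 209.56220972]), 'tcp_rot': array([-3.14023423e+00,  1.01650577e-06,  2.68777954e+00]), 'contact_force': array([-0.5234669 ,  0.77391571, -0.36383048]), 'wrist_torque': array([0.02334588, 0.01871095, 0.03006656]), 'grasp_force': 0.0, 'opening': 0.9988516031949545}
top -0.10090206478694562 [[498.4, 0.0, 313.9], [0.0, 498.4, 197.0], [0.0, 0.0, 1.0]] [[-0.0, -0.99, 0.12, 319.38], [-1.0, 0.0, -0.01, -55.25], [0.01, -0.12, -0.99, 1463.66], [0.0, 0.0, 0.0, 1.0]]
scene 0.04536829076225051 [[513.2, 0.0, 321.7], [0.0, 513.2, 207.1], [0.0, 0.0, 1.0]] [[-0.47, 0.75, -0.47, 1213.2], [0.88, 0.4, -0.24, 314.76], [0.01, -0.53, -0.85, 1387.02], [0.0, 0.0, 0.0, 1.0]]
```

View pics/top0.png

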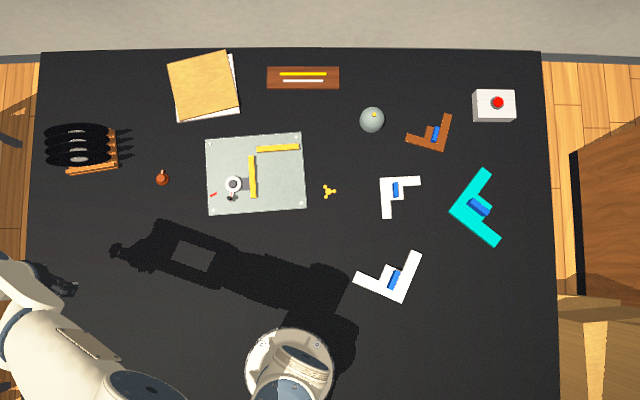

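View pics/scene0.png

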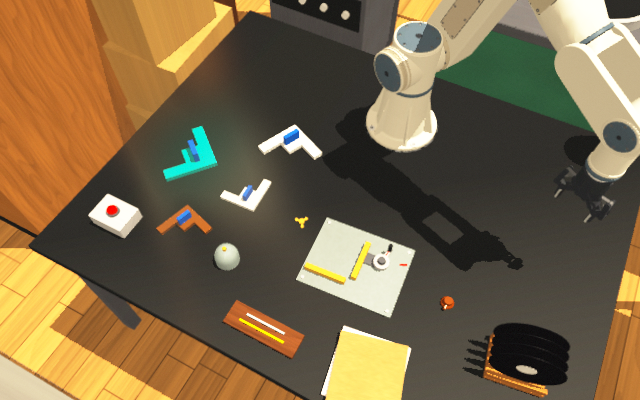

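Top view: the candidates like the square are brown (430,133), turquoise (478,207), large white (393,280) and small white (397,193). I choose the small white one at (397,193). The jig plate is at (256,173), the collar at (233,184), the pin near (232,197) and the red mark at (213,194). The scene view shows the same layout: small white square (248,195), plate (357,262), spider (301,221), dome (227,256), knob (447,302).

```bash
python3 - <<'E'
from h import *
p,d,c=load("top0"); p2,d2,c2=load("scene0")
for n,uv,z in [("plateTL",(205,138),8),("TR",(302,132),8),("BR",(306,208),8),("BL",(209,216),8),("pin",(232,197),50),("collar",(233,184),33),("mark",(213,194),8),("heel",(381,178),12),("legx",(420,180),12),("legy",(387,219),12),("bar",(396,189),42),("dome",(372,120),30),("spider",(329,191),5),("knob",(162,178),15)]:
    print(n,onz(c,uv,z).round(0)[0])
print("two: plate TL corner", two(c,[(302,132),(396,188)],c2,[(298,281),(248,192)]).round(1))
for z in [0,8]: pass
T=camera_params("wrist"); print(np.round(T["world_from_camera"],2).tolist(),np.round(T["camera_matrix"],0).tolist())
E
```

```text
plateTL [681. 254.   8.]
TR [698. -37.   8.]
BR [469. -49.   8.]
BL [446. 236.   8.]
pin [497. 163.  50.]
collar [537. 163.  33.]
mark [511. 226.   8.]
heel [ 557. -271.   12.]
legx [ 551. -387.   12.]
legy [ 435. -286.   12.]
bar [ 520. -309.   42.]
dome [ 729. -245.   30.]
spider [ 520. -117.    5.]
knob [558. 378.  15.]
two: plate TL corner [[ 699.6  -31.9   -7.1   10.6]
 [ 522.6 -307.7   34.8    6.2]]
[[0.44, 0.87, 0.23, 215.3], [0.9, -0.42, -0.11, 591.14], [-0.0, 0.26, -0.97, 373.79], [0.0, 0.0, 0.0, 1.0]] [[308.0, 0.0, 325.0], [0.0, 308.0, 203.0], [0.0, 0.0, 1.0]]
```

Request:
move_arm:
  motion:
    - [0,0,-0.1,-0.048,-0.034,0.001,0.085]
    - [0,0,-0.2,-0.096,-0.068,0.002,0.085]
    - [0,0,-0.3,-0.144,-0.102,0.004,0.085]
    - [0,0,-0.4,-0.192,-0.136,0.005,0.085]
    - [0,0,-0.51,-0.24,-0.17,0.006,0.085]
    - [0,0,-0.51,-0.288,-0.204,0.008,0.085]
    - [0,0,-0.51,-0.336,-0.238,0.01,0.085]
    - [0,0,-0.51,-0.383,-0.271,0.01,0.085]

```text
clock: 1.1
eef_pos: [499.9, 148.4, 200.0]
tcp_rot: [-3.142, -0.0, -3.085]
contact_force: [0.9, 0.7, -0.3]
opening: 0.997
grasp_force: 0.0
```

```bash
python3 - <<'E'
from h import *
s=sensors.sense(); print(s['clock'],s['eef_pos'],s['tcp_rot'],s['contact_force'])
p,d,c=snap("wrist","w1"); print(np.round(c["world_from_camera"],3).tolist(),c["k1"])
E
```

```text
1.1 [499.86525866 148.37302243 200.03559936] [-3.14156258e+00 -3.22151258e-04 -3.08546953e+00] [ 0.93551598  0.65131627 -0.29969938]
[[-0.056, 0.964, 0.258, 434.787], [0.998, 0.054, 0.015, 145.533], [0.001, 0.259, -0.966, 364.222], [0.0, 0.0, 0.0, 1.0]] -0.045423004904143
```

View pics/w1.png

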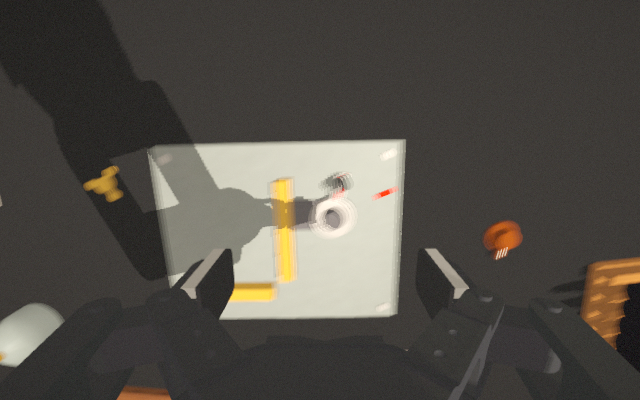

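The picture is blurred because the arm was still moving. The plate spans (150..405, 140..318), the collar is at (333,217), the pin near (338,183) and the red mark at (385,192). I'll move to a better viewpoint and let the arm settle.

Request:
move_arm:
  motion:
    - [0,0,0,-0.044,-0.016,0.025,0.03]
    - [0,0,0,-0.088,-0.033,0.05,0.03]
    - [0,0,0,-0.088,-0.033,0.05,0.03]
    - [0,0,0,-0.088,-0.033,0.05,0.03]

```text
clock: 1.65
eef_pos: [588.3, 122.3, 149.8]
tcp_rot: [-3.142, -0.002, -3.086]
contact_force: [-0.4, 0.2, -0.0]
opening: 0.353
grasp_force: 0.0
```

```bash
python3 - <<'E'
from h import *
s=sensors.sense(); print(s['clock'],s['eef_pos'],s['tcp_rot'],s['opening'])
p,d,c=snap("wrist","w2")
E
```

```text
1.65 [588.3137584  122.25569061 149.84147772] [-3.14156352e+00 -1.68206268e-03 -3.08581164e+00] 0.3533025621665349
```

View pics/w2.png

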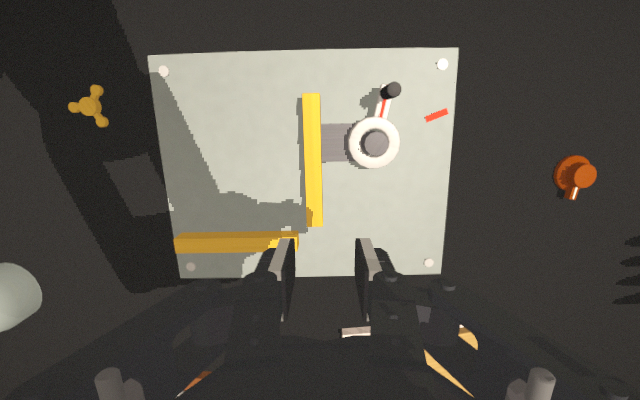

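Settled view. The plate corners are at about (150,57), (458,48), (441,275) and (181,279). The cross stop runs (311,95)-(314,226) and the long rail (175,242)-(298,242). The collar is centred at (374,142), the pin top at (391,89), and the red mark at (436,115). The red lever line is visible near (382,108).

```bash
cat >> h.py <<'E'
def edge(p,a,b,w=6,n=60,trim=.08):
    "sub-pixel edge points across the segment a-b, robustly fitted; returns two points of the line"
    g=cv2.GaussianBlur(p.astype(np.float32).sum(2),(0,0),1.0)
    a,b=np.array(a,float),np.array(b,float); t=(b-a)/np.linalg.norm(b-a); nn=np.array([-t[1],t[0]])
    k=np.arange(-w,w+.01,.25); P=[]
    for s in np.linspace(trim,1-trim,n):
        q=a+(b-a)*s+k[:,None]*nn
        v=cv2.remap(g,q[:,:1].astype(np.float32),q[:,1:].astype(np.float32),cv2.INTER_LINEAR)[:,0]
        gr=np.abs(np.gradient(v)); i=gr.argmax(); 
        if gr[i]>3: P.append(q[i])
    P=np.array(P,np.float32); L=cv2.fitLine(P,cv2.DIST_HUBER,0,.01,.01).ravel()
    m=L[2:]; s=(P-m)@L[:2]; r=np.abs((P-m)@[-L[1],L[0]])
    return m+L[:2]*s.min(), m+L[:2]*s.max(), np.median(r), P
E
cat > jig.py <<'E'
from h import *
p,d,c=load("w2")
def wl(a,b,z,**k):
    A,B,r,_=edge(p,a,b,**k); W=onz(c,[A,B],z); v=W[1]-W[0]; print(np.round([*A,*B],1),"res",round(float(r),2),"world",W[:,:2].round(1).tolist(),"ang",round(float(np.degrees(np.arctan2(v[1],v[0]))),2)); return W[:,:2]
def isec(l,m):
    return l[0]+(l[1]-l[0])*np.linalg.solve(np.c_[l[1]-l[0],m[0]-m[1]],m[0]-l[0])[0]
print("plate"); 
b=wl((150,57),(458,48),8); r=wl((458,48),(441,275),8); l=wl((150,57),(181,279),8)
print("bottomedge(-x) corners",isec(b,r),isec(b,l))
print("cross inner top z28"); cs=wl((302,95),(306,226),28,w=3)
print("rail inner top/low edges"); r1=wl((175,241),(270,239),28,w=3);r0=wl((175,234),(298,232),8,w=3)
print("corner from 28s",isec(cs,r1))
hsv=cv2.cvtColor(p,cv2.COLOR_RGB2HSV).astype(int); 
red=((hsv[...,0]<8)|(hsv[...,0]>172))&(hsv[...,1]>150)&(hsv[...,2]>120)
print([(x,onz(c,x[0],8).round(1)[0]) for x in cents(red,8)[0]])
blk=(p.max(2)<60); R=np.zeros_like(blk); R[75:105,380:405]=1
print("pin dark",cents(blk&R,20)[0])
wh=(p.min(2)>190); R[:]=0; R[110:175,340:405]=1
print("ring",cents(wh&R,50)[0]); q=np.argwhere(wh&R)[:,::-1].astype(np.float32); 
h=cv2.convexHull(q); print(cv2.minEnclosingCircle(q)); 
for z in(28,):print(onz(c,cv2.minEnclosingCircle(q)[0],z))
R[:]=0; R[128:160,358:392]=1; gp=(p.max(2)<150)&R; print("post",cents(gp,50)[0],[onz(c,x[0],38).round(1) for x in cents(gp,50)[0]])
cv2.imwrite('pics/c2.png',cv2.resize(p[60:190,330:460,::-1],None,fx=4,fy=4,interpolation=cv2.INTER_NEAREST))
E
python3 jig.py
```

```text
plate
[174.5  52.5 433.3  46.2] res 0.27 world [[468.6, -22.9], [450.6, 215.9]] ang 94.3
[442.3 256.8 457.5  66.2] res 0.23 world [[658.9, 255.6], [466.3, 241.0]] ang -175.66
[148.8  75.3 176.4 261.5] res 0.27 world [[489.6, -48.8], [680.8, -34.6]] ang 4.25
bottomedge(-x) corners [448.8001747  239.66269111] [470.6085503  -50.23427448]
cross inner top z28
[302.  105.5 305.9 209.9] res 0.2 world [[511.3, 98.9], [608.0, 106.2]] ang 4.35
rail inner top/low edges
[182.6 238.5 262.4 237.2] res 0.21 world [[644.7, -16.3], [638.5, 64.1]] ang 94.42
[212.8 231.6 288.1 230.2] res 0.08 world [[643.3, 7.4], [637.1, 87.4]] ang 94.45
corner from 28s [635.10668815 108.28117235]
[(([382.4, 107.1], 37, 1), array([507.6, 174.1,   8. ])), (([436.1, 114.8], 126, 2), array([511.5, 226.8,   8. ]))]
pin dark [([384.9, 93.0], 81, 1)]
ring [([351.4, 115.3], 298, 1), ([379.2, 145.7], 2567, 2)]
((372.0, 142.0), 45.25493240356445)
[[539.86019277 164.07334987  28.        ]]
post [([367.3, 140.5], 163, 1)] [array([[538.2, 158.2,  38. ]])]
```

View pics/c2.png

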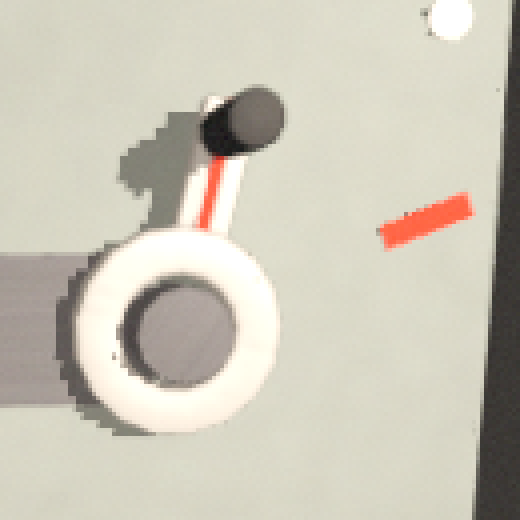

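The crop shows the ring centre at (374.2,142.7) in the full picture, the pin top at (394.3,89.8), the red lever line from about (384.5,99) to (381,117), and the red mark at (436,115). The two-view fence and plate checks agree.

```bash
python3 - <<'E'
from h import *
p,d,c=load("w2"); pt,dt,ct=load("top0")
ax=np.array([540.1,166.0]); 
print("ring",onz(c,(374.2,142.7),28),"post",onz(c,(376.3,144),38))
P=onz(c,(394.3,89.8),58)[0]; print("pin top",P, "two",two(c,[(394.3,89.8)],ct,[(231.5,196)]))
v=P[:2]-ax; print(np.linalg.norm(v), "collar",(180+4.33-np.degrees(np.arctan2(v[1],v[0])))%360*np.pi/180)
L=onz(c,[(384.5,99),(381,117)],26)
v=L[0]-L[1];print("line",L,(184.33-np.degrees(np.arctan2(v[1],v[0])))*np.pi/180)
# top pin candidates
hh=pt[185:208,222:245].max(2); print(hh[8:20,4:16])
E
```

```text
ring [[540.37381823 166.14966904  28.        ]] post [[540.80689458 166.48557941  38.        ]]
pin top [496.47109942 173.32900414  58.        ] two [[497.41416138 164.89979794  76.09559888   9.29031409]]
44.240199682836376 collar 0.24200393493453393
line [[501.45792302 172.1089421   26.        ]
 [517.2160622  170.49470901  26.        ]] 0.1776547353213631
[[226 226 217 242 255 255 255 243 104 176 231 228]
 [227 226 229 249 255 255 255 202 108 177 217 209]
 [229 223 207 243 255 255 253 159 114 156 159 175]
 [223 165 103 151 247 255 220 116 120 116 115 151]
 [198  78  68  67  63  99 124 113 120 117 114 106]
 [206 107  83  82  48  48  98 118 118 112 109 146]
 [221 172  94  50  26  30  84 120 115 149 184 203]
 [229 225 187 152 143 146 144 114 107 177 230 226]
 [225 230 233 220 201 194 193 182 179 201 225 223]
 [225 227 230 226 219 207 216 230 227 225 224 224]
 [226 226 226 228 227 227 227 225 224 225 225 221]
 [225 227 225 228 227 225 224 226 225 225 225 224]]
```

Request:
move_arm:
  motion:
    - [0,0,0.1,0.045,0.028,0.03,0.03]
    - [0,0,0.21,0.0893,0.056,0.07,0.03]
    - [0,0,0.21,0.0893,0.056,0.07,0.03]
    - [0,0,0.21,0.0893,0.056,0.07,0.03]

```text
clock: 2.2
eef_pos: [497.1, 173.9, 81.4]
tcp_rot: [3.141, 0.002, 2.99]
contact_force: [-0.1, -0.0, 0.0]
opening: 0.355
grasp_force: 0.0
```

```bash
python3 - <<'E'
from h import *
s=sensors.sense(); print(s['clock'],s['eef_pos'],s['tcp_rot'],s['opening'])
p,d,c=snap("wrist","w3"); p2,d2,c2=load("w2"); ct=load("top0")[2]
# second view of pin: predicted pixel, crop
P=np.array([496.3,173.3,58]); T=np.linalg.inv(c["world_from_camera"]); q=T[:3,:3]@P+T[:3,3]
px=cv2.projectPoints(q.reshape(1,1,3),np.zeros(3),np.zeros(3),np.array(c["camera_matrix"]),np.array([c["k1"],0,0,0.]))[0].ravel(); print(px)
x,y=px.astype(int); print(x,y)
cv2.imwrite('pics/c3.png',cv2.resize(p[max(0,y-100):y+80,max(0,x-110):x+110,::-1],None,fx=3,fy=3))
print(two(c2,[(394.3,89.8)],ct,[(229.5,197.5)]))
E
```

```text
2.2 [497.07842367 173.91846025  81.39498361] [3.14088073e+00 1.59389252e-03 2.99030110e+00] 0.35495797721757105
[321.93798957 224.15984177]
321 224
[[495.47116213 171.96919984  52.97444064   4.84301485]]
```

View pics/c3.png

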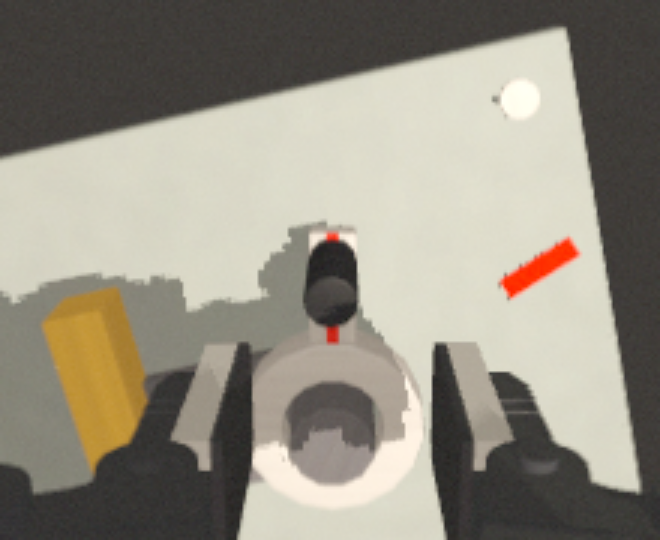

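The close crop shows the pin top at (321,224), as predicted for z=58, between the open jaws with the collar ring behind it. Now I go down and grip lightly.

Request:
move_arm:
  motion:
    - [0,0,0,0,-0.001,0.024,0.03]
    - [0,0,0,0,-0.001,0.047,0.03]
    - [0,0,0,0,-0.001,0.047,0.03]
    - [0,0,0,0,-0.001,0.047,0.008]
    - [0,0,0,0,-0.001,0.047,0.008]
    - [0,0,0,0,-0.001,0.047,0.008]
    - [0,0,0,0,-0.001,0.047,0.008]
  grip_force: 25

```text
clock: 3.12
eef_pos: [497.8, 172.4, 34.3]
tcp_rot: [3.141, 0.002, 2.988]
contact_force: [2.3, -2.6, 7.2]
opening: 0.105
grasp_force: 25.2
```

```bash
python3 - <<'E'
from h import *
s=sensors.sense(); print(s)
x=s['eef_pos'][:2];y=s['tcp_rot'][2]; ax=np.array([540.3,166.1]); v=x-ax
a0=np.arctan2(v[1],v[0]); col=np.radians(184.33)-a0%(2*np.pi); R=np.hypot(*v); print(R,col)
tx=np.array([np.cos(y),np.sin(y)]);ty=np.array([np.sin(y),-np.cos(y)])
D=1.2-col
for k in range(1,9):
    a=a0-D*k/8; w=ax+45*np.array([np.cos(a),np.sin(a)])-x
    print(k,round(D*k/8,3),(w@tx/1000).round(4),(w@ty/1000).round(4))
E
```

```text
{'clock': 3.125, 'qpos': array([ 3.30621268e-01,  4.42126375e-01,  1.97709754e+00, -3.79548289e-04,
        7.20068655e-01, -1.08617029e+00]), 'qvel': array([ 8.62484079e-04,  9.30758298e-05, -1.70965618e-03,  4.11866403e-04,
        1.91991866e-03,  6.28289811e-04]), 'joint_efforts': array([ 1.37043804e+00, -5.15108299e+01, -2.02913475e+01,  5.59771266e-01,
        1.77422231e-01, -2.75182963e-02]), 'eef_pos': array([497.83917839, 172.35759942,  34.25214666]), 'tcp_rot': array([3.14074316e+00, 2.15210028e-03, 2.98787201e+00]), 'contact_force': array([ 2.29947118, -2.59299114,  7.20880585]), 'wrist_torque': array([-0.37344404, -0.22751076, -0.07183894]), 'grasp_force': 25.238735675811768, 'opening': 0.10491674249838012}
42.91944690117776 0.22189300461887385
1 0.122 0.0018 0.0055
2 0.245 0.0008 0.0109
3 0.367 -0.0008 0.0161
4 0.489 -0.003 0.0212
5 0.611 -0.0059 0.0259
6 0.734 -0.0093 0.0302
7 0.856 -0.0132 0.0341
8 0.978 -0.0175 0.0375
```

Request:
move_arm:
  motion:
    - [0,0,0.122,0.0018,0.0055,0,0.008]
    - [0,0,0.245,0.0008,0.0109,0,0.008]
    - [0,0,0.367,-0.0008,0.0161,0,0.008]
    - [0,0,0.489,-0.003,0.0212,0,0.008]
    - [0,0,0.611,-0.0059,0.0259,0,0.008]
    - [0,0,0.734,-0.0093,0.0302,0,0.008]
    - [0,0,0.856,-0.0132,0.0341,0,0.008]
    - [0,0,0.978,-0.0175,0.0375,0,0.008]

```text
clock: 4.12
eef_pos: [521.8, 204.7, 34.1]
tcp_rot: [3.14, 0.004, 2.007]
contact_force: [6.7, -17.8, 5.8]
opening: 0.105
grasp_force: 25.3
```

Request:
move_arm:
  motion:
    - [0,0,0,0,0,0,0.008]
    - [0,0,0,0,0,0,0.008]
    - [0,0,0,0,0,0,0.02]
    - [0,0,0,0,0,0,0.03]
    - [0,0,0,0,0,0,0.03]
    - [0,0,0,0.02,0,-0.05,0.03]
    - [0,0,0,0.02,0,-0.07,0.03]
    - [0,0,0,0.02,0,-0.07,0.03]

```text
clock: 5.12
eef_pos: [512.1, 225.5, 104.7]
tcp_rot: [3.138, -0.0, 2.01]
contact_force: [0.6, 0.1, 0.3]
opening: 0.35
grasp_force: 0.0
```

```bash
python3 - <<'E'
from h import *
s=sensors.sense(); print(s['clock'],s['eef_pos'],s['tcp_rot'],s['opening'],s['contact_force'])
p,d,c=snap("wrist","w4"); cv2.imwrite('pics/c4.png',cv2.resize(p[80:330,200:480,::-1],None,fx=2.4,fy=2.4))
E
```

```text
5.125 [512.08687964 225.53499136 104.74686357] [ 3.13848112e+00 -2.75755291e-05  2.01047498e+00] 0.3502205757023761 [0.61127443 0.12596297 0.30753962]
```

View pics/c4.png

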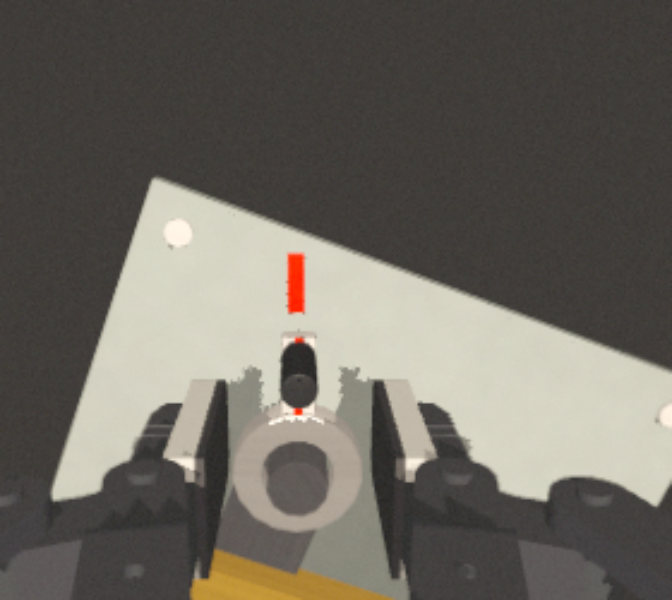

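The lever line (crop x≈298.5, y 341 and 411) lines up closely with the mark (296,283) and the collar centre (297,478). I'll put a number on the collar angle.

```bash
python3 - <<'E'
from h import *
p,d,c=load("w4")
hsv=cv2.cvtColor(p,cv2.COLOR_RGB2HSV).astype(int); 
red=((hsv[...,0]<8)|(hsv[...,0]>172))&(hsv[...,1]>140)&(hsv[...,2]>120)
cc=cents(red,3)[0]; print(cc)
ax=np.array([540.3,166.1])
for x in cc:
    z=8 if x[1]>100 else 26
    w=onz(c,x[0],z)[0][:2]; v=w-ax; print(w.round(1),np.hypot(*v).round(1),"collar",np.radians(184.33)-np.arctan2(v[1],v[0]))
P=onz(c,(298/2.4+200,391/2.4+80),58)[0][:2]; v=P-ax; print("pin",P,np.hypot(*v),np.radians(184.33)-np.arctan2(v[1],v[0]))
# square from top view
p,d,c=load("top0")
w=(p.min(2)>200); R=np.zeros(w.shape,bool); R[165:230,370:430]=1
print(cents(w&R)[0]); q=np.argwhere(w&R); print(q.min(0),q.max(0))
E
```

```text
[([323.0, 197.6], 167, 1), ([324.0, 221.5], 6, 2), ([324.0, 251.0], 9, 3)]
[511.4 226. ] 66.5 collar 1.1963230536426592
[518.9 211.9] 50.6 collar 1.2096980184085013
[530.2 187.9] 24.0 collar 1.2119188627530217
pin [521.49155346 206.64871667] 44.69850204084012 1.2120589109923685
[([393.8, 191.1], 743, 1)]
[176 380] [218 420]
```

Request:
move_arm:
  motion:
    - [0,0,-0.113,-0.051,-0.0175,-0.02,0.04]
    - [0,0,-0.226,-0.102,-0.035,-0.03,0.04]
    - [0,0,-0.339,-0.153,-0.0525,-0.04,0.04]
    - [0,0,-0.452,-0.204,-0.07,-0.04,0.04]
    - [0,0,-0.565,-0.255,-0.0875,-0.04,0.04]
    - [0,0,-0.678,-0.306,-0.105,-0.04,0.04]
    - [0,0,-0.791,-0.357,-0.1225,-0.04,0.04]
    - [0,0,-0.904,-0.408,-0.14,-0.04,0.04]

```text
clock: 6.18
eef_pos: [557.0, -205.8, 141.6]
tcp_rot: [3.141, -0.002, 2.917]
contact_force: [-0.2, 0.4, 0.5]
opening: 0.465
grasp_force: 0.0
```

Request:
move_arm:
  motion:
    - [0,0,-0.113,-0.0177,-0.0508,-0.005,0.04]
    - [0,0,-0.226,-0.0354,-0.1016,-0.01,0.04]
    - [0,0,-0.226,-0.0354,-0.1016,-0.01,0.04]
    - [0,0,-0.226,-0.0354,-0.1016,-0.01,0.04]

```text
clock: 6.68
eef_pos: [568.4, -310.4, 151.5]
tcp_rot: [3.14, -0.002, 3.138]
contact_force: [0.3, 1.0, 0.7]
opening: 0.467
grasp_force: 0.0
```

```bash
python3 - <<'E'
from h import *
s=sensors.sense(); print(s['clock'],s['eef_pos'],s['tcp_rot'],s['opening'],s['contact_force'])
p,d,c=snap("wrist","w5")
E
```

```text
6.675 [ 568.35799512 -310.40156795  151.52838792] [ 3.13980466e+00 -2.44300980e-03  3.13791708e+00] 0.4674953597883421 [0.33385154 1.03583083 0.67343743]
```

View pics/w5.png

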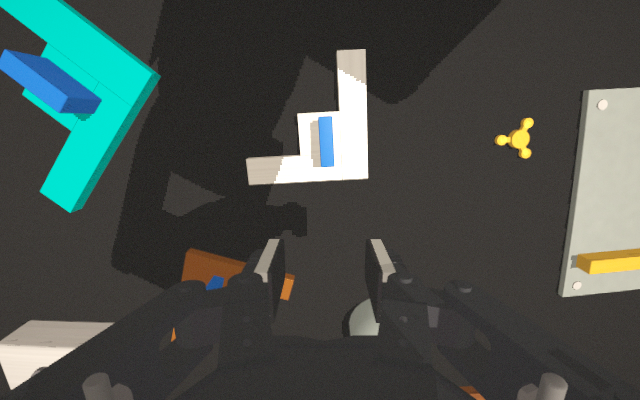

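The small white square is in full view, with its heel at (367,178), leg tips at (351,50) and (247,171), and the bar at about (326,142). The spider (517,138) and dome (365,318) are clear of it.

```bash
cat > sq.py <<'E'
from h import *
p,d,c=load("w5")
def isec(l,m): return l[0]+(l[1]-l[0])*np.linalg.solve(np.c_[l[1]-l[0],m[0]-m[1]],m[0]-l[0])[0]
def wl(a,b,z,**k):
    A,B,r,_=edge(p,a,b,**k); W=onz(c,[A,B],z); v=W[1]-W[0]; print(np.round([*A,*B],1),"res",round(float(r),2),"ang",round(float(np.degrees(np.arctan2(v[1],v[0]))),2)); return W[:,:2]
Z=12
y=wl((365.5,50),(367.5,178),Z,w=4); x=wl((247,184.5),(367,178.5),Z,w=4)
h=isec(x,y); print("heel",h)
t1=wl((338,50),(364,50),Z,w=4); t2=wl((247.5,160),(249,183),Z,w=3); print("tips dist",np.linalg.norm(isec(t1,y)-h),np.linalg.norm(isec(t2,x)-h))
hsv=cv2.cvtColor(p,cv2.COLOR_RGB2HSV); bl=(hsv[...,0]>100)&(hsv[...,0]<118)&(hsv[...,1]>120); R=np.zeros_like(bl); R[105:175,310:345]=1
l=cents(bl&R)[0]; print(l)
q=np.argwhere(bl&R)[:,::-1]; print(q.min(0),q.max(0))
for r in range(116,170,4): print(r,q[q[:,1]==r][:,0].min(initial=999),q[q[:,1]==r][:,0].max(initial=0),[int(v) for v in p[r,314:338].sum(1)])
pt,dt,ct=load("top0"); ht=cv2.cvtColor(pt,cv2.COLOR_RGB2HSV); b=(ht[...,0]>100)&(ht[...,0]<118)&(ht[...,1]>120); R=np.zeros_like(b); R[175:205,385:410]=1
print("top bar",cents(b&R,10)[0]); q=np.argwhere(b&R)[:,::-1];print(q.min(0),q.max(0))
E
python3 sq.py
```

```text
[365.4  60.2 367.9 167.7] res 0.19 ang 2.95
[256.6 184.  357.4 178.7] res 0.22 ang 92.76
heel [ 559.19267294 -265.49224251]
[340.1  49.7 361.9  48.3] res 0.25 ang 93.56
[245.6 162.  247.9 181.2] res 0.14 ang 2.83
tips dist 120.57946951224848 120.69485323036754
[([325.9, 141.2], 641, 1)]
[319 117] [333 166]
116 999 0 [765, 765, 765, 765, 764, 750, 743, 743, 748, 717, 679, 676, 667, 644, 613, 620, 632, 698, 765, 765, 765, 765, 765, 765]
120 319 331 [721, 721, 723, 667, 461, 506, 504, 513, 522, 522, 529, 534, 534, 531, 541, 554, 555, 509, 758, 765, 765, 765, 765, 765]
124 319 331 [586, 585, 589, 587, 475, 480, 505, 510, 516, 522, 527, 531, 527, 539, 536, 547, 548, 530, 703, 765, 765, 765, 765, 765]
128 319 331 [601, 597, 598, 594, 537, 462, 505, 513, 513, 513, 524, 532, 535, 536, 548, 539, 543, 549, 651, 765, 765, 765, 765, 765]
132 319 331 [587, 589, 587, 588, 579, 444, 502, 506, 511, 512, 520, 526, 529, 537, 537, 536, 541, 552, 597, 765, 765, 765, 765, 765]
136 320 332 [587, 590, 588, 583, 588, 451, 504, 499, 504, 513, 521, 522, 530, 523, 529, 536, 535, 549, 513, 765, 765, 765, 765, 7
[... 419 characters left out ...]
, 572, 572, 572, 571, 572, 435, 497, 500, 500, 511, 511, 516, 521, 525, 526, 527, 525, 538, 600, 765, 765, 765, 765]
156 321 333 [579, 578, 577, 573, 575, 572, 447, 497, 497, 501, 504, 506, 508, 512, 515, 519, 525, 535, 529, 520, 765, 765, 765, 765]
160 321 333 [569, 567, 572, 572, 571, 569, 484, 465, 499, 500, 496, 505, 507, 514, 515, 517, 522, 525, 528, 482, 760, 765, 765, 765]
164 321 333 [579, 577, 577, 578, 579, 575, 544, 437, 489, 490, 502, 497, 501, 508, 510, 512, 510, 522, 519, 504, 747, 765, 765, 765]
168 999 0 [765, 765, 765, 765, 765, 765, 765, 765, 765, 765, 765, 765, 765, 765, 765, 765, 765, 765, 765, 765, 765, 765, 765, 765]
top bar [([395.1, 189.2], 73, 1)]
[393 182] [397 197]
```

Request:
move_arm:
  motion:
    - [0,0,-0.053,0.024,0.001,0.045,0.05]
    - [0,0,-0.053,0.0472,0.0028,0.085,0.05]
    - [0,0,-0.053,0.0472,0.0028,0.085,0.05]
    - [0,0,-0.053,0.0472,0.0028,0.085,0.05]

```text
clock: 7.22
eef_pos: [523.9, -308.1, 69.6]
tcp_rot: [-3.141, 0.002, -3.09]
contact_force: [-0.6, 0.1, 0.2]
opening: 0.585
grasp_force: 0.0
```

```bash
python3 - <<'E'
from h import *
s=sensors.sense(); print(s['clock'],s['eef_pos'],s['tcp_rot'],s['opening'])
p,d,c=snap("wrist","w6"); c5=load("w5")[2];ct=load("top0")[2]
hsv=cv2.cvtColor(p,cv2.COLOR_RGB2HSV); bl=(hsv[...,0]>100)&(hsv[...,0]<118)&(hsv[...,1]>120)
print(cents(bl,100)[0]); n=[x for x in cents(bl,100)[0] if abs(x[0][0]-325)<40]
u=n[0][0]; print("bar two view w5/w6",two(c5,[(325.9,141.2)],c,[u]),"w5/top",two(c5,[(325.9,141.2)],ct,[(395.1,189.2)]),"plane42",onz(c5,(325.9,141.2),42),onz(c,u,42))
E
```

```text
7.225 [ 523.89581156 -308.08060736   69.55359036] [-3.14068420e+00  1.71983319e-03 -3.08992092e+00] 0.5851817130990353
[([11.8, 140.9], 915, 1), ([323.2, 214.3], 1210, 2), ([173.0, 386.8], 431, 3)]
bar two view w5/w6 [[ 5.21370387e+02 -3.08033946e+02  3.15329962e+01  4.52684065e-01]] w5/top [[ 520.91208964 -307.96010718   33.52231508    0.71411475]] plane42 [[ 520.70954566 -307.87510102   42.        ]] [[ 518.11574708 -308.37656657   42.        ]]
```

Request:
move_arm:
  motion:
    - [0,0,0,0.0024,0.0004,0.025,0.05]
    - [0,0,0,0.0024,0.0004,0.052,0.05]
    - [0,0,0,0.0024,0.0004,0.052,0.05]
    - [0,0,0,0.0024,0.0004,0.052,0.03]
    - [0,0,0,0.0024,0.0004,0.052,0.006]
    - [0,0,0,0.0024,0.0004,0.052,0.004]
    - [0,0,0,0.0024,0.0004,0.052,0.002]
    - [0,0,0,0.0024,0.0004,0.052,0.002]
  grip_force: 80

```text
clock: 8.28
eef_pos: [521.0, -308.6, 18.1]
tcp_rot: [-3.14, 0.002, -3.09]
contact_force: [-0.5, 1.6, 7.1]
opening: 0.095
grasp_force: 78.5
```

Request:
move_arm:
  motion:
    - [0,0,0,0,0,0,0.002]
    - [0,0,0,0,0,0,0.002]
    - [0,0,0,0,0,-0.015,0.002]
    - [0,0,0,0,0,-0.03,0.002]
    - [0,0,0,0,0,-0.05,0.002]
    - [0,0,0,0,0,-0.05,0.002]
    - [0,0,0,0,0,-0.05,0.002]

```text
clock: 9.15
eef_pos: [519.7, -307.9, 66.3]
tcp_rot: [-3.142, 0.0, -3.09]
contact_force: [-0.4, 0.5, -3.3]
opening: 0.095
grasp_force: 78.4
```

```bash
cat > plan.py <<'E'
from h import *
import sys
g=np.array([float(v) for v in sys.argv[1:5]])
s=sensors.sense(); x=s['eef_pos'];y=s['tcp_rot'][2]
tx=np.array([np.cos(y),np.sin(y)]);ty=np.array([np.sin(y),-np.cos(y)]); w=g[:2]-x[:2]
print(s['clock'],x.round(1),s['tcp_rot'].round(4),"F",s['contact_force'].round(1),"T",s['wrist_torque'].round(2),"grip",s['grasp_force'],s['opening'])
print("shift",(w@tx).round(1),(w@ty).round(1),(x[2]-g[2]).round(1),"turn",-((g[3]-y+np.pi)%(2*np.pi)-np.pi))
E
python3 plan.py 582.8 49.0 75 -3.066
python3 -c "
from h import *
p,d,c=snap('wrist','w7')"
```

```text
9.15 [ 519.7 -307.9   66.3] [-3.1415e+00  1.0000e-04 -3.0904e+00] F [-0.4  0.5 -3.3] T [ 0.03  0.08 -0.01] grip 78.35813110694289 0.09503056498660716
shift -81.3 353.2 -8.7 turn -0.024367430523687172
```

View pics/w7.png

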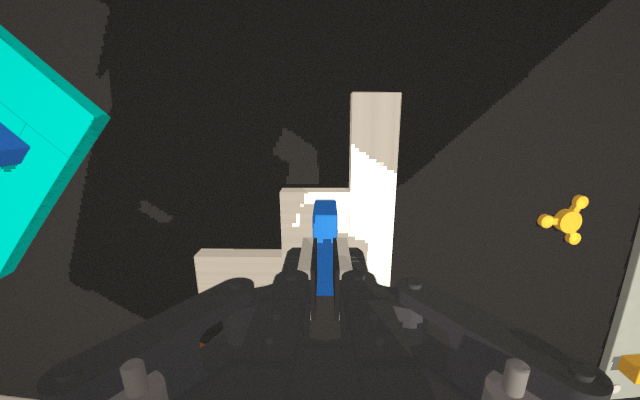

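The square is held by its blue bar (325,220), level and lifted. I carry it over to a spot short of the corner.

Request:
move_arm:
  motion:
    - [0,0,0,-0.006,0.025,-0.009,0.002]
    - [0,0,0,-0.018,0.075,-0.009,0.002]
    - [0,0,-0.01,-0.03,0.13,-0.009,0.002]
    - [0,0,-0.02,-0.043,0.185,-0.009,0.002]
    - [0,0,-0.024,-0.056,0.24,-0.009,0.002]
    - [0,0,-0.024,-0.068,0.295,-0.009,0.002]
    - [0,0,-0.024,-0.077,0.335,-0.009,0.002]
    - [0,0,-0.024,-0.081,0.353,-0.009,0.002]

```text
clock: 10.2
eef_pos: [582.4, 50.8, 74.6]
tcp_rot: [3.141, -0.001, -3.064]
contact_force: [0.7, -0.1, -3.1]
opening: 0.092
grasp_force: 78.6
```

Request:
move_arm:
  motion:
    - [0,0,0,0,0,0,0.002]
    - [0,0,0,0,0,0,0.002]

```text
clock: 10.45
eef_pos: [582.2, 47.7, 74.9]
tcp_rot: [-3.141, -0.001, -3.067]
contact_force: [0.5, -0.5, -2.9]
opening: 0.092
grasp_force: 78.6
```

```bash
python3 plan.py 582.8 49.0 27 -3.066; python3 - <<'E'
from h import *
p,d,c=snap('wrist','w8'); cv2.imwrite('pics/c8.png',p[:,:,::-1])
E
```

```text
10.45 [582.2  47.7  74.9] [-3.1412e+00 -1.0000e-03 -3.0668e+00] F [ 0.5 -0.5 -2.9] T [-0.03 -0.01  0.04] grip 78.60195737332106 0.09190421353335022
shift -0.7 1.3 47.9 turn -0.0007712360378935301
```

View pics/w8.png

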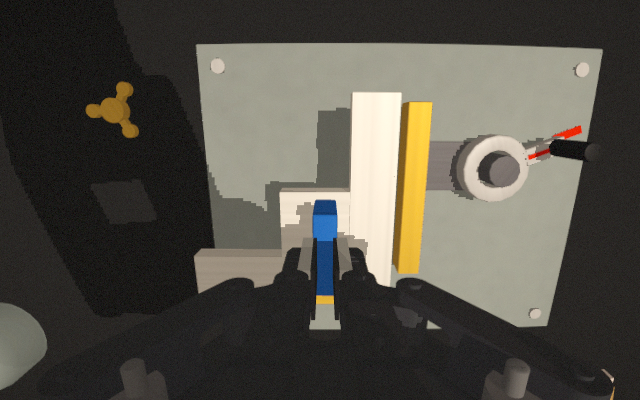

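Request:
move_arm:
  motion:
    - [0,0,0,0,0.001,0.02,0.002]
    - [0,0,0,0,0.001,0.038,0.002]
    - [0,0,0,0,0.001,0.045,0.002]
    - [0,0,0,0,0.001,0.046,0.002]
    - [0,0,0,0,0.001,0.047,0.002]
    - [0,0,0,0,0.001,0.048,0.002]
    - [0,0,0,0,0.001,0.049,0.002]
    - [0,0,0,0,0.001,0.049,0.002]

```text
clock: 11.5
eef_pos: [582.7, 49.8, 26.4]
tcp_rot: [-3.142, 0.0, -3.066]
contact_force: [0.7, 0.5, -2.8]
opening: 0.093
grasp_force: 78.6
```

```bash
python3 plan.py 597.8 65.1 26 -3.066
```

```text
11.5 [582.7  49.8  26.4] [-3.1416e+00  3.0000e-04 -3.0662e+00] F [ 0.7  0.5 -2.8] T [ 0.   -0.01 -0.02] grip 78.61329959705472 0.093293432725173
shift -16.2 14.1 0.4 turn -0.00021574023708348378
```

Request:
move_arm:
  motion:
    - [0,0,0,0,0,0.0005,0.002]
    - [0,0,0,0,0,0.001,0.002]
    - [0,0,0,0,0,0.0015,0.002]
    - [0,0,0,0,0,0.0015,0.002]

```text
clock: 12.0
eef_pos: [582.8, 49.8, 26.0]
tcp_rot: [3.142, 0.0, -3.066]
contact_force: [-4.2, -0.6, 10.7]
opening: 0.091
grasp_force: 81.0
```

Request:
move_arm:
  motion:
    - [0,0,0,-0.004,0,-0.0005,0.002]
    - [0,0,0,-0.008,0,-0.0005,0.002]
    - [0,0,0,-0.012,0,-0.0005,0.002]
    - [0,0,0,-0.0135,0,-0.0005,0.002]
    - [0,0,0,-0.0145,0,-0.0005,0.002]
    - [0,0,0,-0.0155,0,-0.0005,0.002]
    - [0,0,0,-0.0155,0,-0.0005,0.002]

```text
clock: 12.88
eef_pos: [598.2, 50.9, 26.0]
tcp_rot: [3.142, 0.0, -3.066]
contact_force: [-3.8, -0.4, 8.2]
opening: 0.098
grasp_force: 80.4
```

Request:
move_arm:
  motion:
    - [0,0,0,-0.0005,0,0,0.002]
    - [0,0,0,-0.001,0,0,0.002]
    - [0,0,0,-0.0015,0,0,0.002]
    - [0,0,0,-0.0015,0,0,0.002]

```text
clock: 13.38
eef_pos: [599.1, 51.0, 26.0]
tcp_rot: [3.142, -0.001, -3.066]
contact_force: [-5.2, -0.4, 10.0]
opening: 0.091
grasp_force: 80.7
```

Request:
move_arm:
  motion:
    - [0,0,0,-0.0005,0,0,0.002]
    - [0,0,0,-0.001,0,0,0.002]
    - [0,0,0,-0.0015,0,0,0.002]
    - [0,0,0,-0.0015,0,0,0.002]

```text
clock: 13.88
eef_pos: [599.2, 50.9, 26.0]
tcp_rot: [-3.142, -0.004, -3.066]
contact_force: [-9.5, -1.0, 15.5]
opening: 0.092
grasp_force: 81.5
```

Request:
move_arm:
  motion:
    - [0,0,0,0,0.004,-0.0003,0.002]
    - [0,0,0,0,0.008,-0.0003,0.002]
    - [0,0,0,0,0.011,-0.0003,0.002]
    - [0,0,0,0,0.012,-0.0003,0.002]
    - [0,0,0,0,0.013,-0.0003,0.002]
    - [0,0,0,0,0.013,-0.0003,0.002]

```text
clock: 14.62
eef_pos: [598.3, 62.7, 26.0]
tcp_rot: [-3.14, -0.004, -3.066]
contact_force: [-8.7, -7.8, 12.5]
opening: 0.091
grasp_force: 81.0
```

Request:
move_arm:
  motion:
    - [0,0,0,0,0.0005,0,0.002]
    - [0,0,0,0,0.001,0,0.002]
    - [0,0,0,0,0.0015,0,0.002]
    - [0,0,0,0,0.002,0,0.002]
    - [0,0,0,0,0.002,0,0.002]

```text
clock: 15.25
eef_pos: [598.2, 64.1, 26.0]
tcp_rot: [-3.139, -0.004, -3.066]
contact_force: [-8.5, -10.5, 13.1]
opening: 0.09
grasp_force: 81.0
```

Request:
move_arm:
  motion:
    - [0,0,0,0,0.0005,0,0.002]
    - [0,0,0,0,0.001,0,0.002]
    - [0,0,0,0,0.0015,0,0.002]
    - [0,0,0,0,0.002,0,0.002]
    - [0,0,0,0,0.002,0,0.002]

```text
clock: 15.88
eef_pos: [598.2, 64.3, 26.0]
tcp_rot: [-3.137, -0.004, -3.065]
contact_force: [-6.7, -20.5, 12.6]
opening: 0.095
grasp_force: 81.2
```

Request:
move_arm:
  motion:
    - [0,0,0,-0.001,0,0,0.002]
    - [0,0,0,-0.002,0,0,0.002]
    - [0,0,0,-0.003,0,0,0.002]
    - [0,0,0,-0.003,0,0,0.002]
  grip_force: 100

```text
clock: 16.38
eef_pos: [598.1, 64.3, 26.0]
tcp_rot: [-3.137, -0.01, -3.065]
contact_force: [-18.1, -21.0, 23.6]
opening: 0.083
grasp_force: 99.8
```

```bash
python3 plan.py 597.8 65.1 26 -3.066
```

```text
16.375 [598.1  64.3  26. ] [-3.1368 -0.0096 -3.0651] F [-18.1 -21.   23.6] T [-3.73  3.01 -0.04] grip 99.77214397396892 0.0827000666659244
shift 0.3 0.8 0.0 turn 0.0009333215610798362
```

Request:
move_arm:
  motion:
    - [-0.003,-0.005,0,0,0,0,0.002]
    - [-0.005,-0.01,0,0,0,0,0.002]
    - [-0.005,-0.01,0,0,0,0,0.002]

```text
clock: 16.75
eef_pos: [598.4, 64.4, 26.0]
tcp_rot: [3.141, 0.001, -3.065]
contact_force: [-16.7, -20.3, 23.4]
opening: 0.08
grasp_force: 99.7
```

```bash
python3 plan.py 597.8 65.1 26 -3.066
```

```text
16.75 [598.4  64.4  26. ] [ 3.1411e+00  1.2000e-03 -3.0651e+00] F [-16.7 -20.3  23.4] T [-3.65  2.94  0.02] grip 99.73484222777188 0.08034632519416383
shift 0.5 0.7 0.0 turn 0.0008710121552968353
```

Request:
move_arm:
  motion:
    - [-0.001,-0.003,0,-0.001,0.0005,-0.0005,0.002]
    - [-0.002,-0.005,0,-0.002,0.001,-0.0005,0.002]
    - [-0.002,-0.005,0,-0.0025,0.001,-0.0005,0.002]
    - [-0.002,-0.005,0,-0.0025,0.001,-0.0005,0.002]

```text
clock: 17.25
eef_pos: [598.4, 64.5, 26.0]
tcp_rot: [3.14, 0.001, -3.065]
contact_force: [-23.1, -26.1, 27.0]
opening: 0.084
grasp_force: 100.4
```

```bash
python3 plan.py 597.8 65.1 26 -3.066; python3 - <<'E'
from h import *
p,d,c=snap('wrist','w9')
hsv=cv2.cvtColor(p,cv2.COLOR_RGB2HSV).astype(int); ax=np.array([540.3,166.1])
red=((hsv[...,0]<8)|(hsv[...,0]>172))&(hsv[...,1]>140)&(hsv[...,2]>100)
for x in cents(red,4)[0]:
    for z in(8,26):
        w=onz(c,x[0],z)[0][:2]; v=w-ax; print(x,z,w.round(1),np.hypot(*v).round(1),"collar",round(np.radians(184.33)-np.arctan2(v[1],v[0]),3))
# profile across square leg (y-leg, z=20 top) to cross stop inner face top (z=28): world points along jig y at jig x=-40,-10
T=np.linalg.inv(c["world_from_camera"]); ex=np.array([.9971,.0755]);ey=np.array([-.0755,.9971]); C=np.array([634.7,108.])
for jx in (-120,-90,-60):
    k=np.arange(-34,14,1.); W=np.c_[C+jx*ex+k[:,None]*ey,np.full(len(k),20.)]; q=(W-np.array(c["world_from_camera"])[:3,3])@np.array(c["world_from_camera"])[:3,:3]
    uv=cv2.projectPoints(q.reshape(-1,1,3),np.zeros(3),np.zeros(3),np.array(c["camera_matrix"]),np.array([c["k1"],0,0,0.]))[0].reshape(-1,2).astype(int)
    print(jx,[(int(a),*p[v,u].tolist()) for a,(u,v) in zip(k,uv) if 0<=u<640 and 0<=v<400][20::2])
pt,_,ct=snap('top','t9'); h=cv2.cvtColor(pt,cv2.COLOR_RGB2HSV)
p0=load('top0')[0]; df=np.abs(pt.astype(int)-p0).sum(2)
for n,(u,v) in dict(dome=(372,120),spider=(329,191),knob=(162,178)).items(): print(n,df[v-12:v+12,u-12:u+12].mean())
E
```

```text
17.25 [598.4  64.5  26. ] [ 3.1404e+00  1.3000e-03 -3.0646e+00] F [-23.1 -26.1  27. ] T [-4.61  3.97  0.  ] grip 100.37606050260365 0.08357306948295234
shift 0.6 0.6 -0.0 turn 0.001358306783149299
([613.8, 105.0], 240, 1) 8 [509.5 230.4] 71.3 collar 1.2
([613.8, 105.0], 240, 1) 26 [511.9 213.5] 55.3 collar 1.106
([576.3, 130.9], 159, 2) 8 [526.6 210.6] 46.6 collar 1.348
([576.3, 130.9], 159, 2) 26 [527.2 195.7] 32.4 collar 1.231
-120 [(-14, 156, 154, 139), (-12, 159, 157, 142), (-10, 157, 155, 141), (-8, 93, 93, 81), (-6, 93, 93, 82), (-4, 91, 90, 83), (-2, 113, 89, 53), (0, 119, 85, 30), (2, 161, 118, 42), (4, 253, 204, 66), (6, 255, 206, 68), (8, 251, 202, 59), (10, 254, 205, 66), (12, 255, 208, 61)]
-90 [(-14, 250, 237, 217), (-12, 254, 240, 222), (-10, 255, 242, 223), (-8, 255, 244, 225), (-6, 255, 243, 222), (-4, 254, 241, 221), (-2, 255, 242, 223), (0, 133, 111, 76), (2, 133, 96, 31), (4, 246, 197, 59), (6, 248, 199, 66), (8, 246, 198, 64), (10, 246, 198, 65), (12, 252, 203, 70)]
-60 [(-14, 246, 233, 212), (-12, 250, 236, 217), (-10, 251, 237, 218), (-8, 252, 238, 219), (-6, 252, 239, 219), (-4, 250, 236, 216), (-2, 249, 236, 216), (0, 160, 147, 130), (2, 141, 103, 31), (4, 240, 192, 60), (6, 240, 192, 58), (8, 240, 191, 60), (10, 240, 191, 61), (12, 243, 193, 57)]
dome 84.81423611111111
spider 132.375
knob 42.92534722222222
```

```bash
python3 -c "
from h import *
print(sensors.sense()['contact_force']); print(order.sign_off())"
```

```text
[-22.88714243 -25.5994411   26.540414  ]
the job is handed in; nothing more can be done
None
```

The job is handed in: the collar is at its red mark (about 1.21 rad measured, target 1.2), and the square is flat in the corner, still gripped and pressing about 23 N toward the long rail and 26 N toward the cross stop; the arm's path stayed clear of the dome, adapter and knob, but an end check of their positions was inconclusive.

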